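Hold a cell cartridge against the sprung backplate of its housing

ROBOT

A 7-joint arm with a two-finger parallel gripper is mounted at the origin on a cart in front of the work surface, level with it; the furniture and walls round the work are solid. World frame = base frame: x ahead of the robot, y to its left, z up, the work surface at z = 0. Lengths are in m, angles in rad, forces in N, time in s.
With the tool pointing down it reaches from about 0.4 to 0.875 m from the base axis. Payload 19.3 kg.
Tool frame: the origin (TCP) lies midway between the tips of the shut fingers; the grasp point (between the pads) lies 19 mm behind it (bot.pinch_z is the distance from the TCP to the grasp point, in m); z points along the fingers, x is the direction in which the jaws open and shut, and the axes are right-handed (so a half turn about z gives the same grasp; the last joint's range is limited). The gripper opens to 85 mm and grips with 20 to 120 N. Pads are 22 mm wide; open, the fingers measure 114 mm over their backs; the gripper's body (76 mm by 85 mm) begins 54 mm behind the grasp point. The pads swing forward as they close: fully open they stand 13 mm farther back than shut.
Start: joints at [-1.249, 0.521, -0.036, 1.599, 0.021, 1.021, -0.113], TCP at [0.239, 0.578, 0.231] pointing down, gripper open.
Joint ranges: [-2.91, 2.91], [-0.3, 2.13], [-1.5, 1.42], [0.17, 2.43], [-1.26, 4.41], [0.16, 1.93], [-2.52, 2.52]. Speed limits (rad/s): [1.89, 1.89, 2.39, 2.39, 3.01, 3.01, 3.01].

INTERFACE

Orientations are given as [roll, pitch, yaw] about the fixed x, y, z axes, in that order (R = Rz(yaw) Ry(pitch) Rx(roll)).
In Python, from workcell import bot, grab_frame, camera_params, order gives the robot as it stands.
- The arm moves only by the tool apply_moves, never from a script. Its argument "commands" is a list of rows, each a list of 2 entries, a list of its own where there are three numbers: the shift along the tool's x, y, z in mm, then the turn, a rotation vector about the tool's x, y, z in degrees. In form: [[[dx, dy, dz], [rx, ry, rz]], ...]. A call has 1 to 5 rows; each row is the pose to reach, as a shift and turn from the pose measured when the call began, along the tool's axes at that moment; what a row does not reach only later rows make up. A row lasts 1/12 s, in which the tool goes at most 41.7 mm and 7.16 degrees, less where a joint would pass 70% of its speed; a pose out of reach is approached as far as the arm can. A call with a gripper value outside its range is refused whole. "gripper" is the opening, from 0 (shut) to 1 (fully open), set as the call begins (left out, the last holds). The fingers move at their own pace and stop on an object; "grip_force" is the grip in N (left out, the last holds). Time passes only in rows, so rows that repeat a pose let the fingers close. It gives the time, the measured TCP pose, the force and the opening at its end, in the units of the state.
- bot.observe(): the state, without advancing time (a new reading comes with each control period).
- grab_frame(name): name is "scene" or "top"; returns (picture, depth): 384x512x3 uint8, red, green, blue; 384x512 float32, m along the optical axis (not along the pixel's ray), 0 where there is no reading.
- camera_params(name): a dict with "fx", "fy", "cx", "cy" (pixels), "rvec" (rotation vector, rad) and "tvec" (3), from world to camera coordinates, as OpenCV has them. Camera axes: x right, y down, z forward; pixel columns grow to the right and rows downward; lengths in m; the calibration is good to about 2 mm. A picture is of the moment at which its call begins. camera_params takes no time and is no camera call.
- order.job_done(): hands the job in, once; it reports no verdict.
The state is a dict: "clock": time; "qpos": joint angles; "qd": joint speeds; "joint_efforts": joint torques, N m; "position": TCP position; "tool_rot": TCP orientation; "force": force on the tool from outside, world axes, zero at the start; "moment": the same for the moment, N m; "grip_width": finger opening in m.
Only numpy, scipy, OpenCV 4.12 (cv2) and the standard library are available. Lean on these libraries where they do the work, as an engineer would, in place of code of your own. Each camera call takes 0.05 s, during which the arm holds its last target. There are 200 camera calls.

TASK

Pick up the long grey cartridge (not the short spare) by its grip block, slide it nose first and straight into the sleeve of the aluminium housing, and press it against the spring-loaded backplate inside with a steady push of about 10 N, so that a colleague can do up the lock screw. Push gently, never harder than 25 N. Finish while still holding it with the gripper and pressing between 6 and 14 N - do not let go or back off - and leave the short cartridge and the other things on the bench where they are.

Things in the scene. Friction and masses are not known exactly. Their poses are not given: they have to be found in the camera images.
- long_cartridge: loose grey cartridge, 130 mm long (x) x 40 wide x 24 high, with an upright grip block on top: 24 (x) x 20 (y) mm, 34 high (to z = 58), centred 37 mm behind the middle, 28 mm from the rear end. Origin: centre of the 130 mm underside; x points to the nose (end far from the block), z up. The one to insert. Mass 0.11 to 0.23 kg.
- long_cartridge_nose (a point): centre of the flat nose end of the long cartridge (65 mm ahead of its origin, 12 mm above its underside)
- long_cartridge_grip (a point): centre of the long cartridge's grip block, 37 mm behind its origin, 41 mm above its underside
- short_cartridge: loose grey cartridge, 95 mm long (x) x 40 wide x 24 high, with an upright grip block on top: 24 (x) x 20 (y) mm, 34 high (to z = 58), centred 19.5 mm behind the middle, 28 mm from the rear end. Origin: centre of the 95 mm underside; x points to the nose (end far from the block), z up. A spare of the same look; leave it alone.
- housing: aluminium housing fixed to the bench, 110 mm long (x) x 96 wide at the foot, sleeve 59 wide and 41 high outside. Origin: centre of the underside; x points from the mouth (at x = -55) into the sleeve, away from the robot within 0.4 rad. Open window in the roof over x = -14..22; a dark lock screw 15 mm wide stands on the roof at x = -34, up to z = 52
- housing_mouth (a point): middle of the sleeve's floor edge at the mouth (x = -55, z = 8 mm in the housing). The sleeve inside is 43 wide x 27 high: 1.5 mm play each side of a cartridge, 3 mm in height; its floor is 8 mm above the bench. A flared lead-in reaches 12 mm out from the mouth, there 12 mm wider, lips from z = 3 to 43 mm
- backplate: steel spring-loaded plate in the housing, 40 wide x 24 high; origin: centre of its front face, which the nose meets; axes as the housing's. At rest at x = -8, z = 21.5 mm in the housing, 47 mm inside the mouth. Slides along housing +x up to 18 mm to a hard stop; spring: 4.2 N at rest + 0.7 N per mm (10 N at 8 mm). Its 8 mm rod sticks 7 mm out of the back at rest, more when pushed
- key: black L-shaped hex key 87 x 28 mm, 4 mm thick; bystander, origin on the bench at about its middle
- timer: flat white lab timer 66x62x18 mm; bystander, origin on the bench at about its middle
- dish: white round lidded dish, 61 mm across, 15 mm high; bystander, origin on the bench at about its middle
- beaker: clear 54 mm wide, 70 mm high beaker; bystander, origin on the bench at about its middle
- tee: small coaxial connector 38x15x15 mm; bystander, origin on the bench at about its middle
Mind the look-alikes: they are no part of the job. Leave any green look-alike of the long_cartridge alone.

How it is judged:
On the way:
1. the long cartridge's nose is in the sleeve, straight, at least 15 mm past the mouth, with the backplate still at rest (y of long_cartridge_nose in the frame of housing between -0.004 and 0.004 m and angle between the x axis of long_cartridge and the x axis of housing, either way round below 0.07 rad and angle between the z axis of long_cartridge and the z axis of housing, either way round below 0.09 rad and z of long_cartridge_nose in the frame of housing between 0.014 and 0.03 m and x of long_cartridge_nose in the frame of housing above -0.04 m and x of backplate in the frame of housing below -0.0065 m), for 0.05 s.
At the end, for the whole second after the job is handed in: Through the last second the gripper holds the long cartridge, straight in the sleeve (4 mm, 0.07 rad; upright to 0.09 rad), pressing the backplate with 6 to 14 N, the plate moved 1.5 to 15.5 mm; short cartridge within 30 mm and bystanders within 40 mm of their starts (y of long_cartridge_nose in the frame of housing between -0.004 and 0.004 m and angle between the x axis of long_cartridge and the x axis of housing, either way round below 0.07 rad and angle between the z axis of long_cartridge and the z axis of housing, either way round below 0.09 rad and z of long_cartridge_nose in the frame of housing between 0.014 and 0.03 m and contact force between long_cartridge and backplate between 6 and 14 N and x of backplate in the frame of housing between -0.0065 and 0.0075 m and x of long_cartridge_nose in the frame of housing above -0.0085 m and contact force between the fingers and long_cartridge above 3 N and linear speed of long_cartridge below 0.01 m/s and angle between long_cartridge's own z axis and vertical below 0.09 rad and distance of short_cartridge from where it was at the start of the episode below 0.03 m and distance of each of key, timer, dish, beaker, tee from where it was at the start of the episode below 0.04 m); the arm keeps its last pose, push and grip.
It fails at once if the cartridge is pressed on the backplate harder than 25 N (contact force between long_cartridge and backplate above 25 N).
It fails at once if the short cartridge is moved more than 30 mm (distance of short_cartridge from where it was at the start of the episode above 0.03 m).
It fails at once if a bystander is moved more than 40 mm (distance of any of key, timer, dish, beaker, tee from where it was at the start of the episode above 0.04 m).
It also fails if it takes over 48 s, if anything falls off the work surface, if the arm or the gripper's body presses on something with over 40 N, if the wrist force passes 120 N, or if a joint passes its speed limit or range.

## Working session

There is one attempt and no reset: what is moved stays moved. The work goes in short steps, Python scripts to look and compute and a tool call to move; the robot and the scene stay as the last step left them, time stands still between calls to the robot, and variables do not carry over. Pictures are saved under pics/ and viewed, about 8 in all and at most 12, crops included, and the job is handed in when it is done.

Besides the shell and the picture viewer there is one more tool, called after "Emit:" as name([rows], argument=value, ...), one row to a line, values as JSON. apply_moves: Moves the arm, as the interface text tells. Its arguments: {"type":"object","properties":{"commands":{"type":"array"},"gripper":{"type":"number"},"grip_force":{"type":"number"}},"required":["commands"]}

```bash
mkdir -p pics
python3 - <<'E'
from workcell import bot, grab_frame, camera_params
import cv2,numpy as np
print(bot.observe(), bot.pinch_z)
for n in("scene","top"):
    p,d=grab_frame(n); np.savez(f"{n}0.npz",p=p,d=d); cv2.imwrite(f"pics/{n}0.png",cv2.cvtColor(p,cv2.COLOR_RGB2BGR)); print(n,camera_params(n))
E
```

```text
{'clock': 0.0, 'qpos': array([-1.24923353,  0.52200591, -0.03635323,  1.59999917,  0.02120128,
        1.02106327, -0.11281418]), 'qd': array([-5.55948113e-04, -1.51592575e-03, -8.83906339e-05, -9.23978359e-04,
        7.33598351e-04, -1.44194183e-03,  1.32831253e-03]), 'joint_efforts': array([ 1.21269454e-04, -9.27066922e+01,  1.97986789e+00, -3.69946146e+01,
        1.77979062e-02,  7.83063238e-03,  7.63193430e-05]), 'position': array([0.23853198, 0.57734121, 0.23073364]), 'tool_rot': array([3.14152799e+00, 1.08883251e-03, 1.17903225e+00]), 'force': array([ 0.75316567, -0.66781259,  0.09247027]), 'moment': array([ 0.03615113,  0.02734893, -0.06264854]), 'grip_width': 0.08509492962007972} 0.0187
scene {'fx': 448.3535715926493, 'fy': 448.3535715926493, 'cx': 254.9394741238591, 'cy': 196.06903859122443, 'rvec': array([ 1.96408488, -1.13881125,  0.60404511]), 'tvec': array([-0.28266543,  0.31753144,  1.25371307])}
top {'fx': 424.6002459172803, 'fy': 424.6002459172803, 'cx': 258.8947642080887, 'cy': 190.09842503929792, 'rvec': array([ 2.21052758, -2.20689025,  0.07210432]), 'tvec': array([-0.01674591,  0.5344939 ,  1.21170717])}
```

View pics/top0.png

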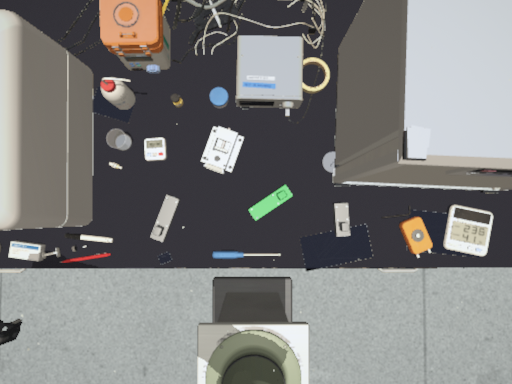

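View pics/scene0.png

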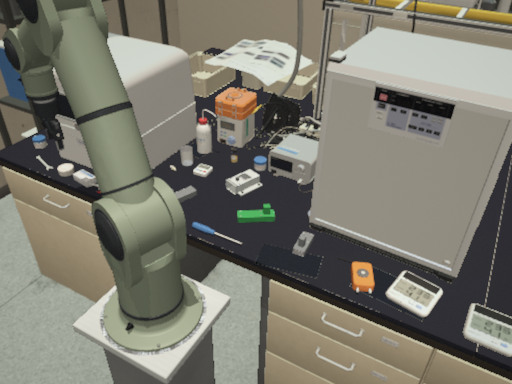

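The view shows three candidates: grey at top (165,218), grey at (342,219) and a green look-alike at (270,203). The housing is at (222,148). I'll measure the grey ones and confirm with one enlarged crop.

```bash
cat > h.py <<'E'
import numpy as np,cv2
from workcell import camera_params
def cam(n):
    c=camera_params(n);R=cv2.Rodrigues(c["rvec"])[0];return c,R,c["tvec"]
def ray(n,uv,z):
    c,R,t=cam(n);uv=np.atleast_2d(uv).astype(float)
    d=np.c_[(uv[:,0]-c["cx"])/c["fx"],(uv[:,1]-c["cy"])/c["fy"],np.ones(len(uv))]@R
    o=-R.T@t;return o+d*((z-o[2])/d[:,2])[:,None]
def cloud(n,dep):
    c,R,t=cam(n);v,u=np.indices(dep.shape)
    P=np.stack([(u-c["cx"])/c["fx"]*dep,(v-c["cy"])/c["fy"]*dep,dep],-1);return (P-t)@R
def proj(n,P):
    c,R,t=cam(n);q=np.atleast_2d(P)@R.T+t;return np.c_[q[:,0]/q[:,2]*c["fx"]+c["cx"],q[:,1]/q[:,2]*c["fy"]+c["cy"]]
E
python3 - <<'E'
from h import *
f=np.load("top0.npz");p,d=f["p"],f["d"];W=cloud("top",d)
b=cv2.cvtColor(p,cv2.COLOR_RGB2BGR)
c1=cv2.resize(b[185:250,140:205],(390,390),interpolation=cv2.INTER_CUBIC)
c2=cv2.resize(b[185:250,310:375],(390,390),interpolation=cv2.INTER_CUBIC)
c3=cv2.resize(b[115:185,190:255],(390,420),interpolation=cv2.INTER_CUBIC)[:390]
s=np.hstack([c1,c3]);cv2.imwrite("pics/crop1.png",cv2.resize(np.hstack([c1,c2,c3]),(798,266)))
for nm,(u0,u1,v0,v1) in dict(A=(145,190,190,248),B=(325,360,195,245),H=(195,250,118,182)).items():
    w=W[v0:v1,u0:u1];q=d[v0:v1,u0:u1]>0
    for lo,hi in((.015,.034),(.034,.046),(.05,.07)):
        m=q&(w[...,2]>lo)&(w[...,2]<hi)
        if m.sum()<5: continue
        P=w[m];r=cv2.minAreaRect((P[:,:2]*1000).astype(np.float32));print(nm,lo,m.sum(),"z%.4f"%np.median(P[:,2]),r, P.mean(0))
E
```

```text
A 0.015 595 z0.0247 ((453.45111083984375, 253.70223999023438), (40.699310302734375, 130.95848083496094), 69.41548156738281) [0.4582383  0.25044373 0.02466839]
A 0.034 11 z0.0405 ((421.5314636230469, 259.0573425292969), (26.328166961669922, 10.330587387084961), 17.38699722290039) [0.41893109 0.25856583 0.04037078]
A 0.05 65 z0.0582 ((419.09814453125, 266.0093688964844), (19.43630599975586, 23.667985916137695), 69.51546478271484) [0.41928789 0.26581119 0.05791812]
B 0.015 415 z0.0250 ((450.00445556640625, -251.067626953125), (95.9732437133789, 40.74129867553711), 3.7091846466064453) [ 0.45375182 -0.24912056  0.02479988]
B 0.034 6 z0.0430 ((428.4691467285156, -243.48500061035156), (14.112872123718262, 0.7385745048522949), 1.7496833801269531) [ 0.42842347 -0.24329073  0.04291393]
B 0.05 67 z0.0583 ((430.6986083984375, -252.7456512451172), (23.143341064453125, 20.327144622802734), 4.141828536987305) [ 0.43021802 -0.25188766  0.05811118]
H 0.015 94 z0.0254 ((651.3952026367188, 97.49259948730469), (83.80719757080078, 129.8273468017578), 76.27015686035156) [0.65296616 0.0876669  0.02526089]
H 0.034 684 z0.0419 ((647.7271118164062, 94.50654602050781), (59.32083511352539, 121.99960327148438), 70.5549545288086) [0.64654875 0.09470563 0.04166318]
H 0.05 19 z0.0525 ((606.9725952148438, 104.766357421875), (11.36971378326416, 42.003135681152344), 89.70508575439453) [0.61973373 0.10402978 0.05282641]
```

View pics/crop1.png

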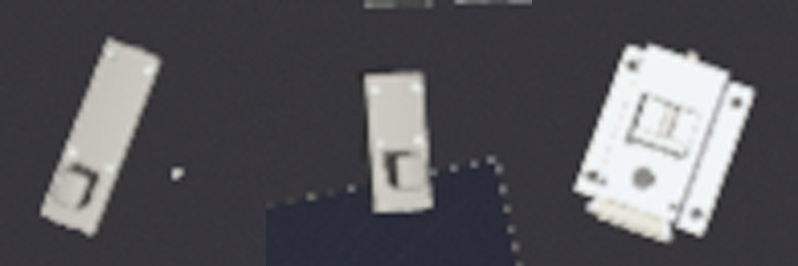

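The crop settles it. The left grey one (165,218) measures 131x41 mm, so it is the long cartridge. The right one (342,219) is 96x41, the spare, and the green one is not wanted. Housing roof plus flare measures 122x59, as expected, with the cream flare facing the robot at the lower left. Next I'll fit the axes precisely.

```bash
cat > fit.py <<'E'
from h import *
def axis(P,yaw,c,x0,x1):
    """fit centre line of a point strip: returns yaw and lateral offset at c"""
    u=np.array([np.cos(yaw),np.sin(yaw)]);v=np.array([-u[1],u[0]])
    s=(P[:,:2]-c)@u;t=(P[:,:2]-c)@v;xs=[];ms=[];ws=[]
    for a in np.arange(x0,x1,.004):
        k=(s>=a)&(s<a+.004)
        if k.sum()>5: xs.append(a+.002);ms.append((t[k].max()+t[k].min())/2);ws.append(np.ptp(t[k]))
    k,b=np.polyfit(xs,ms,1);return yaw+k,b,np.median(ws),s.min(),s.max()
def pts(W,d,box,lo,hi):
    u0,u1,v0,v1=box;w=W[v0:v1,u0:u1];m=(d[v0:v1,u0:u1]>0)&(w[...,2]>lo)&(w[...,2]<hi);return w[m]
HC=np.array([.6534,.0925])
E
python3 - <<'E'
from fit import *
f=np.load("top0.npz");d=f["d"];W=cloud("top",d)
H=pts(W,d,(195,250,118,182),.038,.046);y=np.radians(-19.5)
r=axis(H,y,HC,-.05,.052);print("H",np.degrees(r[0]),r[1:])
A=pts(W,d,(145,190,190,248),.018,.03)
r=axis(A,np.radians(-20.6),np.array([.4535,.2537]),-.06,.06);print("A",np.degrees(r[0]),r[1:])
from workcell import bot
o=bot.observe();from scipy.spatial.transform import Rotation as R
T=R.from_euler("xyz",o["tool_rot"])
for g in([.419,.266,.11],[.419,.266,.026]): print(T.inv().apply(np.array(g)-o["position"])*1000)
E
```

```text
H -19.94321618802251 (np.float64(-0.0001363425933596378), np.float64(0.0569504757721033), np.float64(-0.06703889824512471), np.float64(0.05495557700660874))
A -20.55711361974699 (np.float64(-0.0003625961200768643), np.float64(0.03854451772987316), np.float64(-0.0655255540040262), np.float64(0.06543342659215792))
[-218.75316861  285.65234901  121.02109123]
[-218.67221011  285.64813301  205.02105211]
```

Emit:
apply_moves([
  [[-40, 52, 10], [0, 0, 0]],
  [[-80, 104, 20], [0, 0, 0]],
  [[-120, 157, 35], [0, 0, -1]],
  [[-160, 209, 50], [0, 0, -2]],
  [[-190, 248, 65], [0, 0, -2]],
], gripper=1, grip_force=80)

```text
clock: 0.52
position: [0.3416, 0.3987, 0.1918]
tool_rot: [3.141, 0.001, 1.215]
force: [1.6, 0.6, -0.0]
grip_width: 0.0852
```

```bash
cat > go.py <<'E'
import sys,numpy as np
from workcell import bot
from scipy.spatial.transform import Rotation as R
def rel(g,yawdeg):
    o=bot.observe();T=R.from_euler("xyz",o["tool_rot"]);G=R.from_euler("xyz",[np.pi,0,np.radians(yawdeg)])
    print("clock %.2f"%o["clock"],"pos",o["position"].round(4),"yaw %.2f"%np.degrees(o["tool_rot"][2]),"F",o["force"].round(1),"w %.4f"%o["grip_width"])
    print("shift",(T.inv().apply(np.array(g)-o["position"])*1000).round(1),"turn",np.degrees((T.inv()*G).as_rotvec()).round(2))
if __name__=="__main__": a=[float(x) for x in sys.argv[1:]];rel(a[:3],a[3])
E
python3 go.py .4188 .2664 .026 69.44
```

```text
clock 0.52 pos [0.3416 0.3987 0.1918] yaw 69.63 F [ 1.6  0.6 -0. ] w 0.0852
shift [-97.  118.4 165.9] turn [0.01 0.05 0.19]
```

Emit:
apply_moves([
  [[-30, 37, 15], [0, 0, 0]],
  [[-60, 73, 30], [0, 0, 0]],
  [[-85, 104, 45], [0, 0, 0]],
  [[-97, 118.4, 60], [0, 0, 0]],
  [[-97, 118.4, 75], [0, 0, 0]],
])

```text
clock: 0.93
position: [0.4218, 0.2597, 0.1158]
tool_rot: [3.14, 0.003, 1.208]
force: [0.7, -1.0, -1.1]
grip_width: 0.0854
```

Emit:
apply_moves([
  [[0, 0, 0], [0, 0, 0]],
  [[0, 0, 0], [0, 0, 0]],
])

```text
clock: 1.1
position: [0.4218, 0.2585, 0.1154]
tool_rot: [3.14, 0.005, 1.206]
force: [0.8, -0.5, -0.5]
grip_width: 0.0852
```

```bash
python3 go.py .4188 .2664 .026 69.44
python3 - <<'E'
from workcell import grab_frame
import cv2,numpy as np
p,d=grab_frame("scene");b=cv2.cvtColor(p,cv2.COLOR_RGB2BGR)
cv2.imwrite("pics/s1.png",cv2.resize(b[100:280,120:360],None,fx=3,fy=3,interpolation=cv2.INTER_CUBIC))
E
```

```text
clock 1.10 pos [0.4218 0.2585 0.1154] yaw 69.10 F [ 0.8 -0.5 -0.5] w 0.0852
shift [ 6.7 -5.7 89.4] turn [ 0.06  0.3  -0.34]
```

View pics/s1.png

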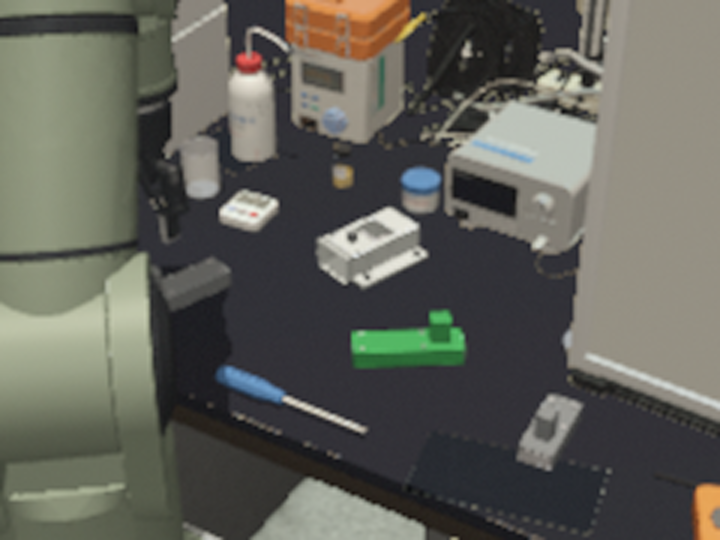

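The scene view shows the gripper at crop (165,200), above the long cartridge, with the arm hiding the grip block. The poses match the plan, so I'll correct and descend.

Emit:
apply_moves([
  [[6.7, -5.7, 15], [0, 0.3, -0.3]],
  [[6.7, -5.7, 30], [0, 0.3, -0.3]],
  [[6.7, -5.7, 45], [0, 0.3, -0.3]],
  [[6.7, -5.7, 45], [0, 0.3, -0.3]],
])

```text
clock: 1.48
position: [0.4177, 0.2689, 0.0701]
tool_rot: [3.141, -0.001, 1.215]
force: [-0.9, -0.4, 0.0]
grip_width: 0.0851
```

```bash
python3 go.py .4188 .2664 .026 69.44
python3 - <<'E'
from workcell import grab_frame
import cv2,numpy as np
p,d=grab_frame("top");b=cv2.cvtColor(p,cv2.COLOR_RGB2BGR)
cv2.imwrite("pics/t1.png",cv2.resize(b[165:255,120:220],None,fx=5,fy=5,interpolation=cv2.INTER_CUBIC))
E
```

```text
clock 1.48 pos [0.4177 0.2689 0.0701] yaw 69.62 F [-0.9 -0.4  0. ] w 0.0851
shift [-2.   1.9 44.1] turn [ 0.03 -0.03  0.18]
```

View pics/t1.png

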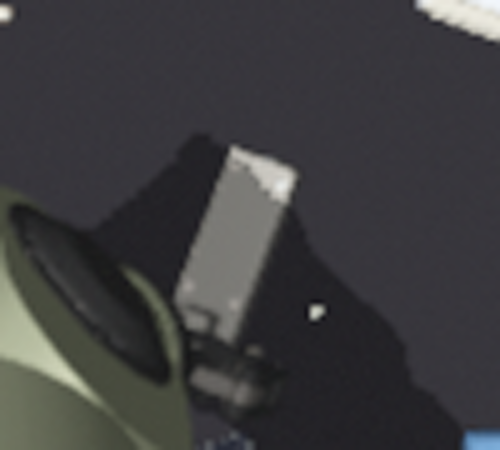

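The top crop shows the open fingers straddling the block near (210,370), aligned with the body. Going down and closing.

Emit:
apply_moves([
  [[-2, 1.9, 15], [0, 0, 0]],
  [[-2, 1.9, 29], [0, 0, 0]],
  [[-2, 1.9, 40], [0, 0, 0]],
  [[-2, 1.9, 43], [0, 0, 0]],
  [[-2, 1.9, 43], [0, 0, 0]],
])

```text
clock: 1.95
position: [0.4191, 0.2667, 0.0283]
tool_rot: [3.141, -0.001, 1.215]
force: [0.5, -0.5, 0.0]
grip_width: 0.0856
```

```bash
python3 go.py .4188 .2664 .026 69.44
```

```text
clock 1.95 pos [0.4191 0.2667 0.0283] yaw 69.62 F [ 0.5 -0.5  0. ] w 0.0856
shift [-0.3 -0.2  2.3] turn [ 0.04 -0.05  0.18]
```

Emit:
apply_moves([
  [[0, 0, 1], [0, 0, 0]],
  [[0, 0, 1], [0, 0, 0]],
  [[0, 0, 1], [0, 0, 0]],
  [[0, 0, 1], [0, 0, 0]],
  [[0, 0, 1], [0, 0, 0]],
], gripper=0, grip_force=80)

```text
clock: 2.37
position: [0.4192, 0.2667, 0.0276]
tool_rot: [3.141, -0.001, 1.215]
force: [-0.5, 0.9, -0.4]
grip_width: 0.026
```

Emit:
apply_moves([
  [[0, 0, 0], [0, 0, 0]],
  [[0, 0, 0], [0, 0, 0]],
  [[0, 0, 0], [0, 0, 0]],
  [[0, 0, 0], [0, 0, 0]],
  [[0, 0, 0], [0, 0, 0]],
])

```text
clock: 2.78
position: [0.4192, 0.2668, 0.0277]
tool_rot: [3.141, -0.001, 1.215]
force: [-1.0, -0.8, 5.7]
grip_width: 0.0188
```

Gripped at about 20 mm. Lifting.

Emit:
apply_moves([
  [[0, 0, -10], [0, 0, 0]],
  [[0, 0, -22], [0, 0, 0]],
  [[0, 0, -32], [0, 0, 0]],
  [[0, 0, -35], [0, 0, 0]],
  [[0, 0, -35], [0, 0, 0]],
])

```text
clock: 3.2
position: [0.4197, 0.267, 0.0638]
tool_rot: [3.14, -0.003, 1.215]
force: [-0.2, 0.6, -1.4]
grip_width: 0.0187
```

```bash
cat > m.py <<'E'
from fit import *; from workcell import grab_frame,bot
# housing frame estimate
HY=np.radians(-19.94);U=np.array([np.cos(HY),np.sin(HY)]);V=np.array([-U[1],U[0]]);HO=HC-.00014*V
o=bot.observe();p,d=grab_frame("top");W=cloud("top",d);cv2.imwrite("pics/last.png",cv2.cvtColor(p,cv2.COLOR_RGB2BGR))
z=o["position"][2]-.0277+.024
yaw=o["tool_rot"][2]-np.pi/2;u=np.array([np.cos(yaw),np.sin(yaw)]);v=np.array([-u[1],u[0]])
c=o["position"][:2]+.037*u
s=(W[...,:2]-c)@u;t=(W[...,:2]-c)@v
m=(d>0)&(abs(W[...,2]-z)<.008)&(s>-.015)&(s<.075)&(abs(t)<.03)
P=W[m];r=axis(P,yaw,c,-.01,.06);sm=((P[:,:2]-c)@u)
k=(sm>-.01)&(sm<.06);pf=np.polyfit(sm[k],P[k,2],1)
print("clock %.2f"%o["clock"],"pos",o["position"].round(4),"tool",o["tool_rot"].round(4),"F",o["force"].round(1))
print("toolyaw-90 %.2f"%np.degrees(yaw),"cart yaw %.2f lat(mm) %.2f width %.1f nose s %.1f"%(np.degrees(r[0]),r[1]*1e3,r[2]*1e3,r[4]*1e3),"n",len(P),"ztop-exp %.2f mm slope(nose up) %.4f"%((np.median(P[:,2])-z)*1e3,pf[0]))
cc=c+r[1]*v;ru=np.array([np.cos(r[0]),np.sin(r[0])]);nose=cc+.065*ru
print("nose in H (mm)",(nose-HO)@U*1e3,(nose-HO)@V*1e3,"yaw err deg %.2f"%np.degrees(r[0]-HY))
E
python3 m.py
```

```text
clock 3.20 pos [0.4197 0.267  0.0638] tool [ 3.1397e+00 -2.7000e-03  1.2150e+00] F [-0.2  0.6 -1.4]
toolyaw-90 -20.38 cart yaw -20.75 lat(mm) 0.08 width 38.2 nose s 65.3 n 433 ztop-exp 0.91 mm slope(nose up) -0.0065
nose in H (mm) -177.25863969673395 83.37791734664663 yaw err deg -0.81
```

```bash
python3 go.py .4776 .1562 .060 70.2
```

```text
clock 3.25 pos [0.4194 0.2668 0.0631] yaw 69.62 F [ 0.   0.4 -1.5] w 0.0187
shift [-83.4  93.1   3.1] turn [ 0.08 -0.11 -0.58]
```

Emit:
apply_moves([
  [[-20, 22, 1], [0, 0, -0.3]],
  [[-40, 45, 2], [0, 0, -0.6]],
  [[-62, 69, 3], [0, 0, -0.6]],
  [[-78, 87, 3], [0, 0, -0.6]],
  [[-83.4, 93.1, 3], [0, 0, -0.6]],
])

```text
clock: 3.67
position: [0.4788, 0.1523, 0.0595]
tool_rot: [3.14, -0.0, 1.221]
force: [-0.3, -0.7, -1.8]
grip_width: 0.0188
```

Emit:
apply_moves([
  [[0, 0, 0], [0, 0, 0]],
  [[0, 0, 0], [0, 0, 0]],
  [[0, 0, 0], [0, 0, 0]],
])

```text
clock: 3.92
position: [0.4782, 0.1533, 0.0593]
tool_rot: [3.141, -0.0, 1.222]
force: [-0.2, 0.3, -0.3]
grip_width: 0.019
```

```bash
python3 m.py;python3 go.py .4776 .1562 .038 70.2
```

```text
clock 3.92 pos [0.4782 0.1533 0.0593] tool [ 3.1406e+00 -3.0000e-04  1.2223e+00] F [-0.2  0.3 -0.3]
toolyaw-90 -19.96 cart yaw -4.97 lat(mm) -12.44 width 37.6 nose s 65.4 n 264 ztop-exp 0.62 mm slope(nose up) -0.0015
nose in H (mm) -85.63861098143424 1.844642462892598 yaw err deg 14.97
clock 3.97 pos [0.4782 0.1536 0.0594] yaw 70.08 F [ 0.1  0.1 -1.7] w 0.0190
shift [ 2.3 -1.5 21.4] turn [ 0.06 -0.03 -0.12]
```

View pics/last.png

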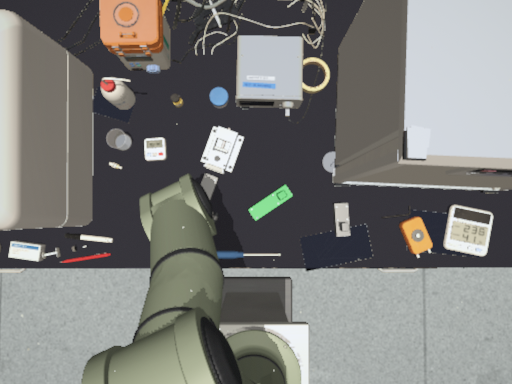

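The top view shows the cartridge nose at (209,182) pointing at the mouth (215,168). The upper arm hides its rear and left parts, which spoiled that fit (the 15° yaw error is an artefact), so I'll fit only the visible nose. Correcting and lowering to sleeve height.

Emit:
apply_moves([
  [[2.3, -1.5, 8], [0, 0, -0.1]],
  [[2.3, -1.5, 16], [0, 0, -0.1]],
  [[2.3, -1.5, 21], [0, 0, -0.1]],
  [[2.3, -1.5, 21.4], [0, 0, -0.1]],
  [[2.3, -1.5, 21.4], [0, 0, -0.1]],
])

```text
clock: 4.38
position: [0.4772, 0.1562, 0.0373]
tool_rot: [3.141, 0.0, 1.225]
force: [-0.4, 0.4, -1.8]
grip_width: 0.0185
```

```bash
python3 go.py .4776 .1562 .038 70.2
python3 - <<'E'
from fit import *; from workcell import grab_frame,bot
HY=np.radians(-19.94);U=np.array([np.cos(HY),np.sin(HY)]);V=np.array([-U[1],U[0]]);HO=HC-.00014*V
o=bot.observe();p,d=grab_frame("top");W=cloud("top",d)
b=cv2.cvtColor(p,cv2.COLOR_RGB2BGR);cv2.imwrite("pics/t2.png",cv2.resize(b[115:225,170:270],None,fx=5,fy=5,interpolation=cv2.INTER_CUBIC))
s=(W[...,:2]-HO)@U*1e3;t=(W[...,:2]-HO)@V*1e3
for a in np.arange(-130,60,5):
    m=(d>0)&(s>=a)&(s<a+5)&(abs(t)<38)&(W[...,2]>.022)&(W[...,2]<.046)
    if m.sum()>4: print(a,m.sum(),"t %.1f %.1f mid %.1f z %.4f"%(t[m].min(),t[m].max(),(t[m].min()+t[m].max())/2,np.median(W[m][:,2])))
E
```

```text
clock 4.38 pos [0.4772 0.1562 0.0373] yaw 70.20 F [-0.4  0.4 -1.8] w 0.0185
shift [ 0.1  0.4 -0.7] turn [ 0.02  0.02 -0.  ]
-130 20 t -19.5 10.9 mid -4.3 z 0.0347
-125 23 t -18.6 15.8 mid -1.4 z 0.0340
-120 27 t -19.5 19.6 mid 0.1 z 0.0354
-115 26 t -19.1 19.0 mid -0.0 z 0.0357
-110 24 t -19.2 20.9 mid 0.8 z 0.0340
-105 26 t -19.7 20.0 mid 0.2 z 0.0347
-100 23 t -18.8 18.9 mid 0.1 z 0.0345
-95 26 t -19.5 19.6 mid 0.0 z 0.0346
-90 22 t -17.2 18.9 mid 0.8 z 0.0335
-70 17 t -30.1 28.6 mid -0.7 z 0.0429
-65 31 t -28.8 26.7 mid -1.1 z 0.0433
-60 28 t -27.5 22.9 mid -2.3 z 0.0403
-55 39 t -29.5 28.1 mid -0.7 z 0.0411
-50 38 t -29.8 27.3 mid -1.2 z 0.0414
-45 38 t -29.4 28.9 mid -0.3 z 0.0421
-40 28 t -29.4 28.2 mid -0.6 z 0.0413
-35 26 t -29.2 28.6 mid -0.3 z 0.0411
-30 31 t -29.2 28.4 mid -0.4 z 0.0416
-25 38 t -29.6 29.4 mid -0.1 z 0.0412
-20 36 t -28.3 29.0 mid 0.3 z 0.0422
-15 15 t -29.6 28.0 mid -0.8 z 0.0408
-10 35 t -29.8 28.8 mid -0.5 z 0.0344
-5 33 t -28.8 28.9 mid 0.0 z 0.0361
0 16 t -29.5 27.4 mid -1.1 z 0.0399
5 16 t -29.6 29.7 mid 0.1 z 0.0392
10 15 t -29.1 28.7 mid -0.2 z 0.0405
15 16 t -29.2 26.9 mid -1.1 z 0.0396
20 34 t -29.0 29.6 mid 0.3 z 0.0417
25 34 t -29.3 27.5 mid -0.9 z 0.0427
30 39 t -28.4 29.6 mid 0.6 z 0.0418
35 36 t -29.3 27.7 mid -0.8 z 0.0431
40 35 t -29.0 29.8 mid 0.4 z 0.0412
45 36 t -29.0 28.9 mid -0.0 z 0.0412
50 36 t -29.0 28.7 mid -0.2 z 0.0408
```

View pics/t2.png

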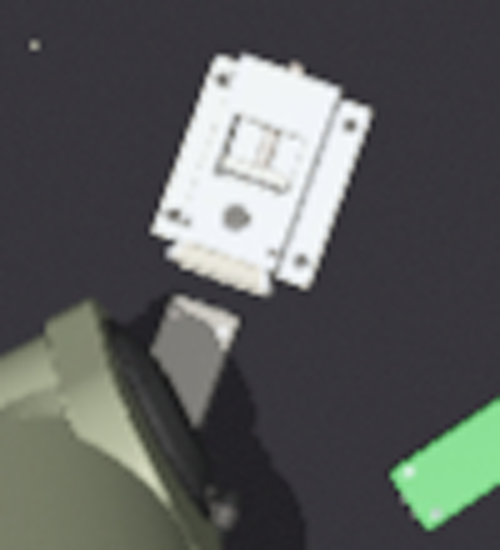

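Cartridge (mid +0.2 mm, z fits) and sleeve (mid about -0.4 mm) line up. The nose at crop (205,310) faces the flare (220,265). Shifting 0.5 mm and sliding in.

Emit:
apply_moves([
  [[-0.5, 5, 0], [0, 0, 0]],
  [[-0.5, 13, 0], [0, 0, 0]],
  [[-0.5, 20, 0], [0, 0, 0]],
  [[-0.5, 26, 0], [0, 0, 0]],
  [[-0.5, 30, 0], [0, 0, 0]],
])

```text
clock: 4.85
position: [0.5066, 0.1451, 0.0378]
tool_rot: [3.14, -0.0, 1.224]
force: [0.1, 0.3, -1.7]
grip_width: 0.0186
```

```bash
cat > s.py <<'E'
from fit import *; from workcell import bot
HY=np.radians(-19.94);U=np.array([np.cos(HY),np.sin(HY)]);V=np.array([-U[1],U[0]]);HO=HC-.0004*V
o=bot.observe();q=o["position"][:2]-HO
print("clock %.2f nose x %.1f lat %.2f under z %.1f yaw %.2f"%(o["clock"],q@U*1e3+102,q@V*1e3,o["position"][2]*1e3-27.7,np.degrees(o["tool_rot"][2])),o["tool_rot"].round(3),"Fu %.1f Fv %.1f Fz %.1f"%(o["force"][:2]@U,o["force"][:2]@V,o["force"][2]),o["moment"].round(2),"w %.4f"%o["grip_width"])
E
python3 s.py
```

```text
clock 4.85 nose x -53.9 lat -0.25 under z 10.1 yaw 70.13 [ 3.14  -0.     1.224] Fu 0.0 Fv 0.3 Fz -1.7 [-0.02  0.04 -0.  ] w 0.0186
```

Emit:
apply_moves([
  [[0.2, 5, 0.5], [0, 0, 0]],
  [[0.2, 10, 0.5], [0, 0, 0]],
  [[0.2, 15, 0.5], [0, 0, 0]],
  [[0.2, 20, 0.5], [0, 0, 0]],
  [[0.2, 24, 0.5], [0, 0, 0]],
])

```text
clock: 5.27
position: [0.5298, 0.1368, 0.0374]
tool_rot: [3.14, -0.0, 1.224]
force: [0.1, -0.5, -2.2]
grip_width: 0.019
```

```bash
python3 s.py
```

```text
clock 5.27 nose x -29.3 lat -0.06 under z 9.7 yaw 70.12 [ 3.14  -0.     1.224] Fu 0.3 Fv -0.4 Fz -2.2 [0.02 0.06 0.02] w 0.0190
```

Nose is about 26 mm inside with no side force, and the plate is untouched. Continuing slowly to just short of the plate.

Emit:
apply_moves([
  [[0, 3, 0], [0, 0, 0]],
  [[0, 7, 0], [0, 0, 0]],
  [[0, 11, 0], [0, 0, 0]],
  [[0, 15, 0], [0, 0, 0]],
  [[0, 18, 0], [0, 0, 0]],
])

```text
clock: 5.68
position: [0.5472, 0.1306, 0.0374]
tool_rot: [3.14, -0.0, 1.224]
force: [0.6, -0.4, -2.6]
grip_width: 0.0187
```

Emit:
apply_moves([
  [[0, 1, 0], [0, 0, 0]],
  [[0, 2, 0], [0, 0, 0]],
  [[0, 3, 0], [0, 0, 0]],
  [[0, 3, 0], [0, 0, 0]],
])

```text
clock: 6.02
position: [0.5498, 0.1296, 0.0373]
tool_rot: [3.141, -0.0, 1.224]
force: [-0.4, 0.0, -1.2]
grip_width: 0.0191
```

```bash
python3 s.py
```

```text
clock 6.02 nose x -8.0 lat -0.09 under z 9.6 yaw 70.13 [ 3.141 -0.     1.224] Fu -0.4 Fv -0.1 Fz -1.2 [ 0.03  0.1  -0.04] w 0.0191
```

Emit:
apply_moves([
  [[0, 1, 0], [0, 0, 0]],
  [[0, 2, 0], [0, 0, 0]],
  [[0, 3, 0], [0, 0, 0]],
  [[0, 3, 0], [0, 0, 0]],
  [[0, 3, 0], [0, 0, 0]],
])

```text
clock: 6.43
position: [0.5521, 0.1287, 0.0373]
tool_rot: [3.142, 0.0, 1.224]
force: [-5.3, 3.0, 1.8]
grip_width: 0.019
```

```bash
python3 s.py
```

```text
clock 6.43 nose x -5.6 lat -0.08 under z 9.6 yaw 70.15 [3.142 0.    1.224] Fu -6.0 Fv 1.0 Fz 1.8 [0.31 1.15 0.  ] w 0.0190
```

Contact at about 6 N. Pressing on to about 10 N.

Emit:
apply_moves([
  [[0, 1.2, 0], [0, 0, 0]],
  [[0, 2.4, 0], [0, 0, 0]],
  [[0, 3.6, 0], [0, 0, 0]],
  [[0, 4, 0], [0, 0, 0]],
  [[0, 4, 0], [0, 0, 0]],
])

```text
clock: 6.85
position: [0.5549, 0.1277, 0.0371]
tool_rot: [-3.14, 0.001, 1.225]
force: [-8.4, 2.4, 1.0]
grip_width: 0.0191
```

```bash
python3 s.py
```

```text
clock 6.85 nose x -2.6 lat -0.12 under z 9.4 yaw 70.18 [-3.140e+00  1.000e-03  1.225e+00] Fu -8.7 Fv -0.5 Fz 1.0 [0.5  1.49 0.09] w 0.0191
```

Emit:
apply_moves([
  [[0, 1.5, 0], [0, 0, 0]],
  [[0, 3, 0], [0, 0, 0]],
  [[0, 3, 0], [0, 0, 0]],
  [[0, 3, 0], [0, 0, 0]],
  [[0, 3, 0], [0, 0, 0]],
])

```text
clock: 7.27
position: [0.5565, 0.1271, 0.0368]
tool_rot: [-3.138, 0.002, 1.226]
force: [-8.4, 2.7, 0.8]
grip_width: 0.0188
```

```bash
for i in 1 2 3 4; do python3 s.py; python3 -c "
from workcell import grab_frame
import cv2
p,d=grab_frame('top');b=cv2.cvtColor(p,cv2.COLOR_RGB2BGR);cv2.imwrite('pics/t3.png',cv2.resize(b[110:210,170:270],None,fx=5,fy=5,interpolation=cv2.INTER_CUBIC))"; done; python3 s.py
```

```text
clock 7.27 nose x -0.8 lat -0.14 under z 9.1 yaw 70.23 [-3.138e+00  2.000e-03  1.226e+00] Fu -8.8 Fv -0.3 Fz 0.8 [0.5  1.73 0.13] w 0.0188
clock 7.32 nose x -0.9 lat -0.09 under z 9.1 yaw 70.23 [-3.138e+00  2.000e-03  1.226e+00] Fu -8.4 Fv -1.4 Fz 1.6 [0.56 1.7  0.09] w 0.0187
clock 7.37 nose x -0.9 lat -0.11 under z 9.1 yaw 70.23 [-3.138e+00  2.000e-03  1.226e+00] Fu -8.3 Fv 0.2 Fz 1.7 [0.55 1.72 0.08] w 0.0187
clock 7.42 nose x -0.9 lat -0.16 under z 9.1 yaw 70.23 [-3.138e+00  2.000e-03  1.226e+00] Fu -9.3 Fv -0.6 Fz 1.1 [0.57 1.71 0.1 ] w 0.0186
clock 7.47 nose x -0.9 lat -0.12 under z 9.1 yaw 70.23 [-3.138e+00  2.000e-03  1.226e+00] Fu -8.9 Fv -0.6 Fz 1.3 [0.53 1.78 0.09] w 0.0189
```

View pics/t3.png

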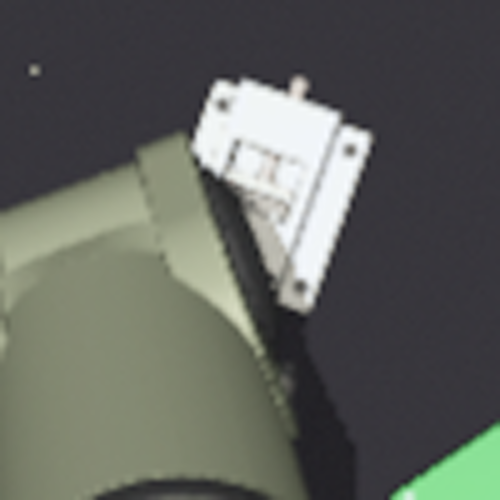

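The top crop shows the nose under the roof window near (265,195) and the rod sticking further out at (298,85). The push is steady at about 8.8 N, and the tip position puts the plate 7 mm in (about 9.2 N by the spring), so the two agree. Handing in.

```bash
python3 -c "
from workcell import order
order.job_done()"; python3 s.py
```

```text
the job is handed in; nothing more can be done
the job is handed in; nothing more can be done
```

The long grey cartridge is in the sleeve, nose first, and the gripper is still holding it by its grip block against the spring-loaded plate. I handed the job in at about 7.5 s; no verdict is reported.

- **Right cartridge:** I took the one measuring 131 x 41 mm. The spare measured 96 mm, and I left it and the green look-alike alone.
- **Push:** over the last 0.2 s the wrist force along the sleeve read 8.3–9.3 N. The tip position puts the plate about 7 mm in, which the spring figures make about 9.2 N, so the two agree. Readings between moves never passed 9.3 N.
- **Alignment:** by arm pose, the nose is about 0.1 mm off the sleeve's centre line. The yaw error is about 0.2° and the tool tilt 0.004 rad.
- **Grip:** the fingers are closed on the block at about 19 mm opening, set to 80 N.

**Not confirmed:**
- **Final alignment:** the arm hid most of the cartridge from the cameras at the end, so its tilt in the grip was not measured. The sleeve's play limits it to about 0.06 rad.
- **Bad fit:** one earlier camera fit gave a 15° yaw error because the arm covered part of the cartridge. A new measurement on the visible part did not show it.
- **Other objects:** I did not re-measure the spare or the other things on the bench after the move. The planned path stayed clear of them, and nothing suggested contact.

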